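# Wind down the filter press and lock its screw with the pin

## Robot

A 7-joint arm with a two-finger parallel gripper is mounted at the origin on the work surface. World frame = base frame: x ahead of the robot, y to its left, z up, the work surface at z = 0. Lengths are in m, angles in rad, forces in N, time in s.
With the tool pointing down it reaches from about 0.375 to 0.925 m from the base axis. Payload 3.1 kg.
Tool frame: the origin (TCP) lies at the centre of the arm's flange, where the gripper is bolted on; the fingertips stand 173 mm ahead of it and the grasp point (between the pads) lies 155 mm ahead of it (robot.tcp_to_tips is the distance from the TCP to the fingertips, in m); z points along the fingers, y is the direction in which the jaws open and shut (so a half turn about z gives the same grasp; the last joint's range is limited). The gripper opens to 85 mm and grips with 20 to 120 N. Pads are 22 mm wide; open, the fingers measure 114 mm over their backs; the gripper's body (76 mm by 85 mm) begins 54 mm behind the grasp point. The pads swing forward as they close: fully open they stand 13 mm farther back than shut.
Start: joints at [-0.098, 0.383, 0.044, 1.598, -0.018, 1.161, -0.05], TCP at [0.65, 0, 0.405] pointing down, gripper open.
Joint ranges: [-2.61, 2.61], [-0.41, 2.15], [-1.48, 1.57], [0, 2.5], [-1.57, 4.71], [0.05, 1.97], [-2.85, 2.85]. Speed limits (rad/s): [2.79, 2.79, 3.14, 3.14, 3.14, 3.14, 3.14].

## Interface

Orientations are given as a rotation vector (axis times angle).
In Python, from rig import robot gives the robot as it stands.
- The arm moves only by the tool send_rows, never from a script. Its argument "plan" is a list that holds one entry, the list of rows, each a list of 4 numbers: the shift along the tool's x, y, z scaled (see below), then the turn about the tool's z scaled (see below). In form: [[[x, y, z, yaw], ...]]. A call has 1 to 12 rows; each row is the pose to reach, as a shift and turn from the pose commanded when the call began, along the tool's axes at that moment; what a row does not reach only later rows make up. The controller multiplies each number of a shift by 120 mm and each number of a turn by 60 degrees. A row lasts 1/8 s, in which the tool goes at most 62.5 mm and 10.7 degrees, less where a joint would pass 70% of its speed; a pose out of reach is approached as far as the arm can. A call with a number of a shift or a turn outside -1 to 1 is refused whole. A call with a gripper value outside its range is refused whole. "hand" is the opening, from 0 (shut) to 1 (fully open), set as the call begins (left out, the last holds). The fingers move at their own pace and stop on an object; "force" is the grip in N (left out, the last holds). Time passes only in rows, so rows that repeat a pose let the fingers close. It gives the time, the measured TCP pose, the force and the opening at its end, in the units of the state.
- robot.state(): the state, without advancing time (a new reading comes with each control period).
- robot.snapshot(name): name is "scene" or "side" or "wrist"; returns the picture (480x640x3 uint8, blue, green, red); there is no depth.
- robot.camera_model(name): a dict with "K" (3x3 intrinsics, pixels), "cam_to_world" (4x4, takes a point from camera to world coordinates); the wrist camera has in their place "mount" (4x4, takes a point from camera to tool coordinates, whose origin is the TCP and whose axes are the flange's). Camera axes: x right, y up, looking along -z (the intrinsics and any distortion apply to the point x, -y, -z); pixel columns grow to the right and rows downward; lengths in m; the calibration is good to about 2 mm. A picture is of the moment at which its call begins: read the wrist's pose just before it. camera_model takes no time and is no camera call.
- robot.sign_off(): hands the job in, once; it reports no verdict.
The state is a dict: "time_s": time; "joints": joint angles; "joint_vel": joint speeds; "joint_efforts": joint torques, N m; "eef_pos": TCP position; "eef_rot": TCP orientation; "force": force on the tool from outside, world axes, zero at the start; "torque": the same for the moment, N m; "grip_width": finger opening in m.
Only numpy, scipy, OpenCV 4.12 (cv2) and the standard library are available. Lean on these libraries where they do the work, as an engineer would, in place of code of your own. Each camera call takes 0.05 s, during which the arm holds its last target.

## Task

Wind the filter press's crank clockwise to lower its screw until the cross hole in the screw lines up with the holes in the two cheeks of the yoke. Then push the loose locking pin fully home through near cheek, screw and far cheek, from the side opposite to where the crank arm then points, and let go. Leave the beaker, the yellow box and the bottle where they are.

Things in the scene. Friction and masses are not known exactly. Their poses are not given: they have to be found in the camera images.
- press: Fixed bench screw press, origin under its centre, z up, x along the bridge; place and yaw (to 0.4 rad) vary. White base 170 x 120 x 18 mm, two columns, aluminium bridge 160 x 60 mm with top at 120 mm; on it two upright steel cheeks (the yoke), 50 mm wide along x, 8 mm thick, at y = -26 to -18 and +18 to +26 mm, tops at 156 mm.
- yoke (a point): Point on the vertical screw axis, midway between the cheeks, 140 mm above the bench. Each cheek has a round 11 mm hole on the y line through this point, with a 2 mm lead-in on its -y face. Axes as the press: y is the direction in which the pin is pushed: it enters from the -y side and comes out at +y.
- crank (a joint): Turn of crank and screw, rad, over whole turns; grows clockwise seen from above; each turn lowers them 12 mm. Stays where left; 2.5 N at the knob turns it. At 0 the cross hole is in line with the cheek holes and the crank arm points to the yoke's +y, its underside 10 mm above the cheek tops. Starts 1.2 to 2.4 turns short (-15.0 to -7.5); stop at +1.6. The pin passes within about 0.1 rad of 0.
- crank_grip (a point): Centre of the black upright crank knob, 22 mm in diameter, 45 mm tall, spinning freely on its own axis, 50 mm from the screw axis. 200.5 mm above the bench when the screw is lined up, 12 mm higher per turn short. The crank arm's top lies 24.5 mm below this point. y axis: from the screw axis out along the arm; z up.
- cross_hole (a point): Centre of the cross hole in the screw, on its axis: a through hole 11 x 11 mm along this frame's y axis (parallel to the crank arm), in a boss 29 mm in diameter, 24 mm high. It starts above the cheek holes and must come to the yoke point; half a turn off it is still 6 mm too high or low.
- pin_grip (a point): Centre of the loose locking pin's grip block, 18 mm above the bench at the start. x axis: along the pin to its tip; z up. Block 34 (x) x 16 (y) x 36 mm (z); then a 14 mm thick neck to x = 42 mm, ending in the shoulder; then an 8 mm shank to x = 108 mm. 0.14 kg, centre of mass in the block. When the shoulder meets the near cheek this point is 68 mm from the screw axis.
- pin_tip (a point): Tip of the locking pin, at x = 108 mm of the pin_grip frame, its last 4 mm tapered. Pushed home, it is 40 mm beyond the screw axis on the yoke's +y side. The pin starts lying on the open bench to the right of the press (-y side).
- beaker: Glass beaker, bystander, 72 mm in diameter, 95 mm tall, origin at the centre of its underside.
- tip_box: Closed yellow box of pipette tips, bystander, 120 x 85 x 55 mm, origin at the centre of its underside.
- reagent: Small amber bottle, bystander, 56 mm in diameter, 105 mm tall, origin at the centre of its underside.
Not all that is in view belongs to the job. Of the things that look like the part that bears pin_grip, take the one that is farthest to the robot's left at the start. Of the things that look like the press, the larger one is meant.

How it is judged:
On the way:
1. the screw is wound down so that its cross hole is in line with the cheek holes (crank within 0.2 rad), the pin still out (value of joint crank between -0.2 and 0.2 rad and y of pin_tip in the frame of yoke below -0.015 m), for 0.2 s.
At the end, for the whole second after the job is handed in: The crank is within 0.2 rad of the lined-up position and the pin is through both cheeks and the screw: its tip at least 35 mm beyond the screw axis (shoulder within 5 mm of the near cheek), within 6 mm of the line of the holes sideways and in height, its axis within 0.15 rad of that line, at rest (value of joint crank between -0.2 and 0.2 rad and y of pin_tip in the frame of yoke above 0.035 m and x of pin_tip in the frame of yoke between -0.006 and 0.006 m and z of pin_tip in the frame of yoke between -0.006 and 0.006 m and angle between the x axis of pin_grip and the y axis of yoke, either way round below 0.15 rad and linear speed of pin below 0.02 m/s); the robot touches nothing.
It fails at once if the beaker, the yellow box or the bottle is moved more than 30 mm (distance of any of beaker, tip_box, reagent from where it was at the start of the episode above 0.03 m).
It also fails if it takes over 72 s, if anything falls off the work surface, if the arm or the gripper's body presses on something with over 40 N, if the wrist force passes 120 N, or if a joint passes its speed limit or range.

## Working session

There is one attempt and no reset: what is moved stays moved. The work goes in short steps, Python scripts to look and compute and a tool call to move; the robot and the scene stay as the last step left them, time stands still between calls to the robot, and variables do not carry over. Pictures are saved under pics/ and viewed, and the job is handed in when it is done.

Besides the shell and the picture viewer there is one more tool, called after "Request:" as a command line: name --argument value ..., lists and objects as JSON in quotes. send_rows: Moves the arm, as the interface text tells. Its arguments: {"type":"object","properties":{"plan":{"type":"array","items":{"type":"array","items":{"type":"array","items":{"type":"number"}}}},"hand":{"type":"number"},"force":{"type":"number"}},"required":["plan"]}

```bash
ls; mkdir -p pics; python3 - <<'E'
from rig import robot
import cv2,numpy as np
np.set_printoptions(precision=4,suppress=True)
for n in ["scene","side","wrist"]:
    m=robot.camera_model(n); print(n,m)
s=robot.state();print(s)
for n in ["scene","side","wrist"]:
    cv2.imwrite(f"pics/{n}0.png",robot.snapshot(n))
E
```

```text
pics
scene {'K': array([[455.8533,   0.    , 322.3132],
       [  0.    , 455.8533, 242.3785],
       [  0.    ,   0.    ,   1.    ]]), 'cam_to_world': array([[ 0.2701, -0.8235,  0.4989,  1.066 ],
       [ 0.9628,  0.2287, -0.1437, -0.0996],
       [ 0.0043,  0.5191,  0.8547,  0.9467],
       [ 0.    ,  0.    ,  0.    ,  1.    ]])}
side {'K': array([[497.8895,   0.    , 320.6089],
       [  0.    , 497.8895, 245.9979],
       [  0.    ,   0.    ,   1.    ]]), 'cam_to_world': array([[ 0.9955,  0.0593, -0.074 ,  0.5181],
       [-0.0947,  0.6559, -0.7489, -0.8977],
       [ 0.0041,  0.7525,  0.6586,  0.9536],
       [ 0.    ,  0.    ,  0.    ,  1.    ]])}
wrist {'K': array([[367.7892,   0.    , 320.8165],
       [  0.    , 367.7892, 237.9603],
       [  0.    ,   0.    ,   1.    ]]), 'mount': array([[-0.0013,  0.9445,  0.3286,  0.085 ],
       [ 1.    ,  0.001 ,  0.0011,  0.0007],
       [ 0.0007,  0.3286, -0.9445,  0.0303],
       [ 0.    ,  0.    ,  0.    ,  1.    ]])}
{'time_s': 0.0, 'joints': array([-0.0978,  0.3839,  0.0438,  1.5996, -0.0179,  1.1612, -0.0499]), 'joint_vel': array([ 0.003 , -0.0017, -0.0007,  0.0017,  0.0013, -0.0002,  0.0013]), 'joint_efforts': array([ -0.0008, -43.3466,   1.0243, -24.9514,   0.0106,   0.0113,
        -0.    ]), 'eef_pos': array([0.6495, 0.    , 0.4033]), 'eef_rot': array([-2.2201, -2.2203,  0.0032]), 'force': array([ 0.029 , -0.0713,  0.1486]), 'torque': array([-0.0178, -0.0334, -0.0301]), 'grip_width': 0.08559591142603708}
```

View pics/scene0.png

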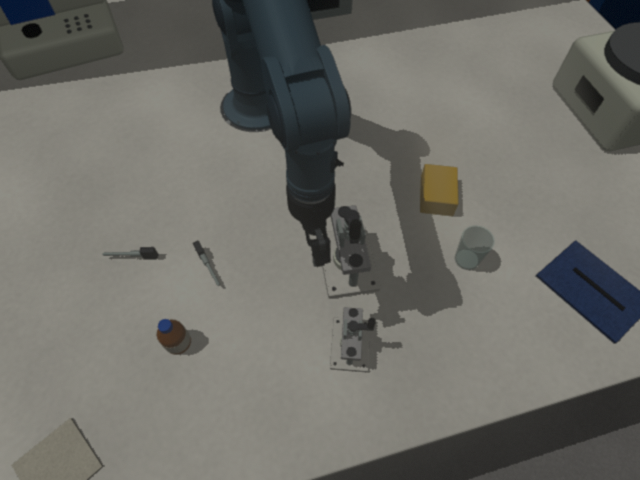

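View pics/side0.png

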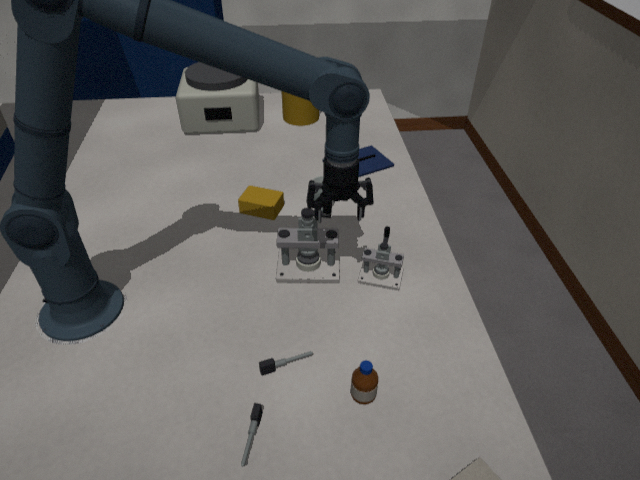

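View pics/wrist0.png

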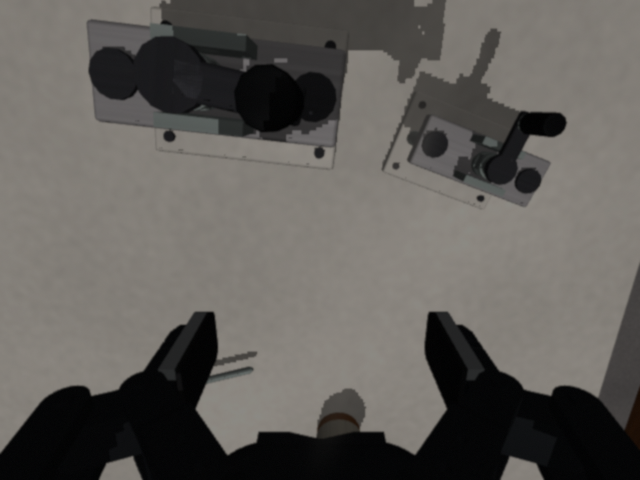

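The scene picture shows two pins: (207,262), which is farthest to the robot's left, and (130,253), the decoy. The large press is at about (350,245) and the small decoy press at (350,335). The wrist picture shows the large press at upper left, with the hub at (170,75), the knob at (270,97) and bridge corners visible.

```bash
cat > h.py <<'E'
import numpy as np,cv2
from scipy.spatial.transform import Rotation as R
from rig import robot
np.set_printoptions(precision=4,suppress=True)
def cam(n,s=None):
    m=robot.camera_model(n)
    if n!="wrist": return m["K"],m["cam_to_world"]
    T=np.eye(4);T[:3,:3]=R.from_rotvec(s["eef_rot"]).as_matrix();T[:3,3]=s["eef_pos"]
    return m["K"],T@m["mount"]
def ray(K,T,u,v):
    d=np.array([(u-K[0,2])/K[0,0],-(v-K[1,2])/K[1,1],-1.]);d=T[:3,:3]@d
    return T[:3,3],d/np.linalg.norm(d)
def onz(KT,u,v,z):
    o,d=ray(*KT,u,v);return o+d*(z-o[2])/d[2]
def proj(KT,p):
    K,T=KT;q=T[:3,:3].T@(np.asarray(p)-T[:3,3]);return np.array([K[0,2]+K[0,0]*q[0]/-q[2],K[1,2]-K[1,1]*q[1]/-q[2]])
def shot(n,name):
    s=robot.state();im=robot.snapshot(n);cv2.imwrite(f"pics/{name}.png",im);return s,im,cam(n,s)
E
python3 - <<'E'
import cv2,numpy as np
def crop(n,x0,y0,x1,y1,f,o):
    im=cv2.imread(f"pics/{n}.png")[y0:y1,x0:x1]
    im=np.clip((im/255.)**0.55*255,0,255).astype('uint8')
    cv2.imwrite(f"pics/{o}.png",cv2.resize(im,None,fx=f,fy=f,interpolation=cv2.INTER_CUBIC))
crop("wrist0",80,0,360,180,2.8,"w0c")
crop("scene0",90,190,390,380,2.6,"s0c")
crop("side0",230,180,430,480,2,"d0c")
E
```

```text
(no output)
```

View pics/w0c.png

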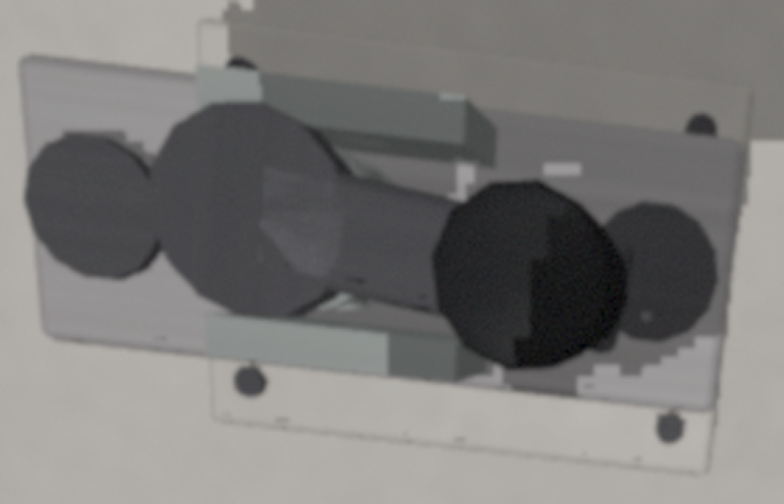

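View pics/s0c.png

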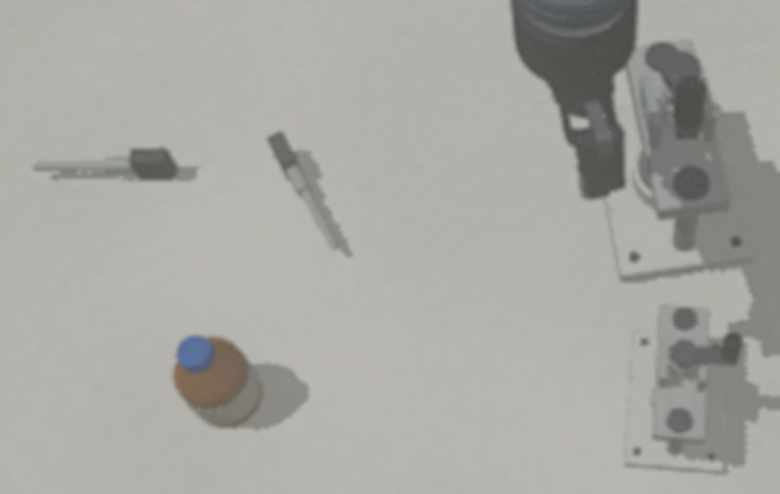

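View pics/d0c.png

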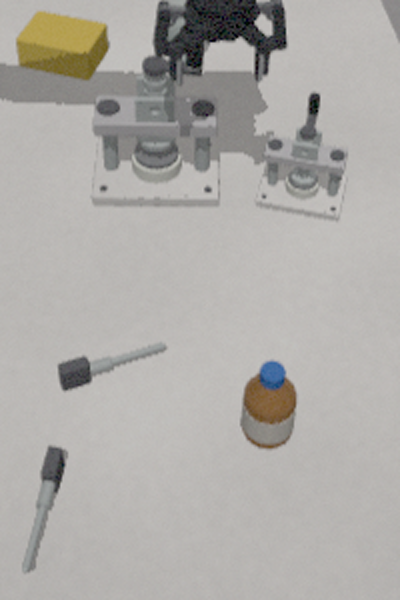

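Zoomed wrist view: bridge-top corners at about (88,20), (96,120), (334,146) and (346,50), hub centre at (170,75), knob top at (269,98). The target pin has its block at about (198,245) in the scene picture and its tip at (222,287).

```bash
python3 - <<'E'
from h import *
s=robot.state();W=cam("wrist",s);S=cam("scene");D=cam("side")
br=np.array([onz(W,*p,.120) for p in [(87.9,20.4),(96,119.6),(334.3,145.7),(346.5,50.5)]]);
ba=np.array([onz(W,*p,.018) for p in [(150.7,7),(156,150),(332.9,169),(348,31.5)]]);
for b in (br,ba):
    print(b.mean(0),[np.linalg.norm(b[i]-b[i-1]) for i in range(4)], np.arctan2(*(b[2]-b[1])[[1,0]]),np.arctan2(*(b[3]-b[0])[[1,0]]))
# crank hub/knob
def tri(*obs):
    A=np.zeros((3,3));c=np.zeros(3)
    for KT,p in obs:
        o,d=ray(*KT,*p);P=np.eye(3)-np.outer(d,d);A+=P;c+=P@o
    x=np.linalg.solve(A,c);print("tri",x,[proj(KT,x)-p for KT,p in obs]);return x
# pin: scene & side crop coords
pb=np.array([[tuple(np.array(c)/2.6+[90,190])] for c in [(283,150),(338,245),(298,180)]])[:,0]
ps=np.array([np.array(c)/2+[230,180] for c in [(75,373),(165,348),(104,363)]])
b=tri((S,pb[0]),(D,ps[0]));t=tri((S,pb[1]),(D,ps[1]))
print(np.linalg.norm(t-b),np.arctan2(t[1]-b[1],t[0]-b[0]))
for z in (.2,.21,.22,.23,.25):print(z,onz(W,269,98,z+.0225),onz(W,169,75,z))
E
```

```text
[0.5836 0.0995 0.12  ] [np.float64(0.1578010998108084), np.float64(0.05757656804988706), np.float64(0.15755955414944217), np.float64(0.05780771692460539)] -0.10710970892122729 -0.1056616556423616
[0.5833 0.0991 0.018 ] [np.float64(0.1671975549621761), np.float64(0.11815161079544438), np.float64(0.1683402616540577), np.float64(0.1174953955334213)] -0.10705433021393328 -0.11099022084847339
tri [ 0.4643 -0.2295  0.0203] [array([-0.3842,  1.1105]), array([-0.9666, -0.7716])]
tri [ 0.5674 -0.1978  0.0108] [array([-0.4436,  1.2211]), array([-1.0221, -0.7538])]
0.10831573389506477 0.2987821187999165
0.2 [0.6299 0.0894 0.2225] [0.5841 0.0994 0.2   ]
0.21 [0.6313 0.0891 0.2325] [0.5879 0.0986 0.21  ]
0.22 [0.6326 0.0888 0.2425] [0.5917 0.0977 0.22  ]
0.23 [0.634  0.0885 0.2525] [0.5955 0.0969 0.23  ]
0.25 [0.6367 0.088  0.2725] [0.6032 0.0953 0.25  ]
```

Press at (0.5835, 0.0993), yaw -0.108. The knob is at (0.633, 0.089), which puts the crank at about -10.89 rad (1.73 turns short) with the knob centre at z≈0.221. The radius check gives 50.4 mm, which agrees. Next I grasp the knob.

Request:
send_rows --plan '[[[0, 0, -0.25, 0], [0.37, -0.07, -0.25, 0], [0.74, -0.14, -0.25, 0], [0.74, -0.14, -0.25, 0], [0.74, -0.14, -0.05, 0], [0.74, -0.14, 0.2, 0], [0.74, -0.14, 0.2, 0], [0.74, -0.14, 0.2, 0]]]' --hand 1 --force 40

```text
time_s: 1.15
eef_pos: [0.6336, 0.0882, 0.3814]
eef_rot: [2.222, 2.22, 0.001]
force: [-0.0, -0.7, 1.2]
grip_width: 0.0854
```

```bash
python3 - <<'E'
from h import *
s,im,W=shot("wrist","w1");print(s["time_s"],s["eef_pos"],s["eef_rot"],s["force"])
shot("side","d1")
a=cv2.imread("pics/w1.png");b=cv2.imread("pics/d1.png")[150:300,230:430]
f=lambda i:np.clip((i/255.)**.55*255,0,255).astype('uint8')
cv2.imwrite("pics/w1b.png",f(a));cv2.imwrite("pics/d1b.png",cv2.resize(f(b),None,fx=4,fy=4))
E
```

```text
1.15 [0.6336 0.0882 0.3814] [2.2218 2.22   0.0007] [-0.047  -0.6958  1.1865]
```

View pics/w1b.png

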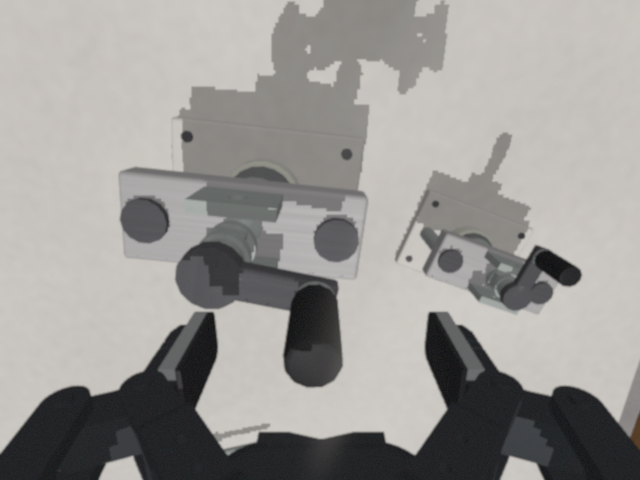

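View pics/d1b.png

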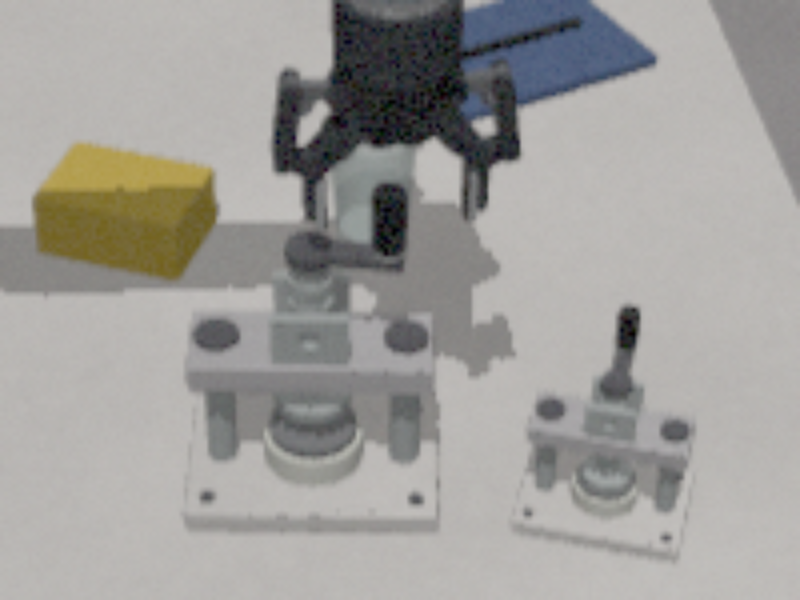

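The wrist view shows the knob at (315,335) between the pads at (200,350) and (440,350). Next I close on it.

Request:
send_rows --plan '[[[0, 0, 0, 0], [0, 0, 0, 0], [0, 0, 0, 0], [0, 0, 0, 0], [0, 0, 0, 0]]]' --hand 0 --force 40

```text
time_s: 1.88
eef_pos: [0.632, 0.089, 0.3812]
eef_rot: [-2.219, -2.219, 0.006]
force: [-5.4, -0.4, 4.8]
grip_width: 0.0213
```

```bash
cat >> h.py <<'E'
C=np.array([0.5838,0.0993]);PSI=-0.108
E
python3 - <<'E'
from h import *
s=robot.state();print(s["time_s"],s["eef_pos"],s["force"],s["grip_width"])
p0=np.array([.6332,.0888,.381]);phi0=np.arctan2(*(p0[:2]-C)[::-1]);fin=np.pi/2+PSI-2*np.pi*2
tot=phi0-fin;print("sweep",tot)
base=p0.copy()
for c in range(3):
    rows=[]
    for k in range(12):
        a=tot*(c*12+k+1)/36;ph=phi0-a
        t=np.array([*(C+.05*np.array([np.cos(ph),np.sin(ph)])),p0[2]-.012*a/2/np.pi])
        d=(t-base)/.12;rows.append([round(d[1],2),round(d[0],2),round(-d[2],2),0])
    print(rows);r=rows[-1];base=base+.12*np.array([r[1],r[0],-r[2]])
E
```

```text
1.875 [0.632  0.089  0.3812] [-5.3624 -0.4036  4.8131] 0.021305883419291658
sweep 10.894140474322718
[[np.float64(-0.12), np.float64(-0.05), np.float64(0.0), 0], [np.float64(-0.22), np.float64(-0.13), np.float64(0.01), 0], [np.float64(-0.29), np.float64(-0.23), np.float64(0.01), 0], [np.float64(-0.32), np.float64(-0.35), np.float64(0.02), 0], [np.float64(-0.32), np.float64(-0.47), np.float64(0.02), 0], [np.float64(-0.29), np.float64(-0.59), np.float64(0.03), 0], [np.float64(-0.22), np.float64(-0.7), np.float64(0.03), 0], [np.float64(-0.12), np.float64(-0.78), np.float64(0.04), 0], [np.float64(0.0), np.float64(-0.82), np.float64(0.04), 0], [np.float64(0.13), np.float64(-0.83), np.float64(0.05), 0], [np.float64(0.25), np.float64(-0.8), np.float64(0.05), 0], [np.float64(0.36), np.float64(-0.73), np.float64(0.06), 0]]
[[np.float64(0.08), np.float64(0.09), np.float64(0.0), 0], [np.float64(0.13), np.float64(0.21), np.float64(0.01), 0], [np.float64(0.14), np.float64(0.33), np.float64(0.01), 0], [np.float64(0.12), np.float64(0.46), np.float64(0.02), 0], [np.float64(0.06), np.float64(0.57), n
[... 458 characters left out ...]
, np.float64(-0.12), np.float64(0.0), 0], [np.float64(-0.02), np.float64(-0.24), np.float64(0.01), 0], [np.float64(0.03), np.float64(-0.36), np.float64(0.01), 0], [np.float64(0.11), np.float64(-0.46), np.float64(0.01), 0], [np.float64(0.21), np.float64(-0.53), np.float64(0.02), 0], [np.float64(0.33), np.float64(-0.56), np.float64(0.02), 0], [np.float64(0.46), np.float64(-0.56), np.float64(0.03), 0], [np.float64(0.58), np.float64(-0.52), np.float64(0.03), 0], [np.float64(0.68), np.float64(-0.45), np.float64(0.04), 0], [np.float64(0.75), np.float64(-0.35), np.float64(0.04), 0], [np.float64(0.8), np.float64(-0.23), np.float64(0.05), 0], [np.float64(0.8), np.float64(-0.11), np.float64(0.05), 0]]
```

Request:
send_rows --plan '[[[-0.12, -0.06, 0, 0], [-0.22, -0.14, 0.01, 0], [-0.29, -0.24, 0.01, 0], [-0.32, -0.36, 0.02, 0], [-0.32, -0.48, 0.02, 0], [-0.29, -0.6, 0.03, 0], [-0.22, -0.71, 0.03, 0], [-0.12, -0.79, 0.04, 0], [0, -0.83, 0.04, 0], [0.13, -0.84, 0.05, 0], [0.25, -0.81, 0.05, 0], [0.36, -0.74, 0.06, 0]]]'

```text
time_s: 3.38
eef_pos: [0.5442, 0.1323, 0.3741]
eef_rot: [-2.221, -2.221, 0.004]
force: [-0.1, -4.0, 7.4]
grip_width: 0.0208
```

```bash
python3 - <<'E'
from h import *
s=robot.state();print(s["time_s"],s["eef_pos"],s["eef_rot"],s["force"],s["grip_width"])
d=s["eef_pos"][:2]-C;print(np.hypot(*d),np.arctan2(*d[::-1]))
print("cmd",[.6332-.74*.12,.0888+.36*.12,.381-.06*.12])
E
```

```text
3.375 [0.5442 0.1323 0.3741] [-2.2214 -2.2209  0.0036] [-0.0987 -4.0192  7.4199] 0.02080309744193987
0.05155024792802612 2.4476668566015483
cmd [0.5444, 0.132, 0.3738]
```

Request:
send_rows --plan '[[[0.08, 0.09, 0, 0], [0.13, 0.21, 0.01, 0], [0.14, 0.33, 0.01, 0], [0.12, 0.46, 0.02, 0], [0.06, 0.57, 0.02, 0], [-0.03, 0.66, 0.03, 0], [-0.14, 0.71, 0.03, 0], [-0.26, 0.73, 0.04, 0], [-0.39, 0.72, 0.04, 0], [-0.5, 0.67, 0.05, 0], [-0.6, 0.58, 0.05, 0], [-0.66, 0.47, 0.06, 0]]]'

```text
time_s: 4.88
eef_pos: [0.6011, 0.0532, 0.3672]
eef_rot: [2.221, 2.221, 0.005]
force: [2.4, 2.5, 7.2]
grip_width: 0.0211
```

Request:
send_rows --plan '[[[-0.03, -0.12, 0, 0], [-0.02, -0.24, 0.01, 0], [0.03, -0.36, 0.01, 0], [0.11, -0.46, 0.01, 0], [0.21, -0.53, 0.02, 0], [0.33, -0.56, 0.02, 0], [0.46, -0.56, 0.03, 0], [0.58, -0.52, 0.03, 0], [0.68, -0.45, 0.04, 0], [0.75, -0.35, 0.04, 0], [0.8, -0.23, 0.05, 0], [0.8, -0.11, 0.05, 0]]]'

```text
time_s: 6.38
eef_pos: [0.5863, 0.1499, 0.3603]
eef_rot: [-2.217, -2.221, 0.008]
force: [-3.3, -0.2, 7.7]
grip_width: 0.0213
```

Request:
send_rows --plan '[[[0, 0, 0, 0], [0, 0, 0, 0]]]'

```text
time_s: 6.62
eef_pos: [0.5874, 0.1495, 0.3603]
eef_rot: [-2.22, -2.222, 0.001]
force: [3.7, 0.7, 5.8]
grip_width: 0.0209
```

```bash
python3 - <<'E'
from h import *
s,im,W=shot("wrist","w2");print(s["time_s"],s["eef_pos"],s["force"],s["grip_width"])
d=s["eef_pos"][:2]-C;print(np.hypot(*d),np.arctan2(*d[::-1]), np.pi/2+PSI)
shot("side","d2");shot("scene","s2")
f=lambda i:np.clip((i/255.)**.55*255,0,255).astype('uint8')
a=cv2.imread("pics/d2.png")[170:300,250:380];b=cv2.imread("pics/s2.png")[180:310,290:420]
cv2.imwrite("pics/d2b.png",np.hstack([cv2.resize(f(x),None,fx=3,fy=4.0) for x in (a,b)]));cv2.imwrite("pics/w2b.png",f(im))
E
```

```text
6.625 [0.5874 0.1495 0.3603] [3.6949 0.7353 5.7952] 0.020936859372445393
0.05034084703781794 1.5001392669696858 1.4627963267948965
```

View pics/d2b.png

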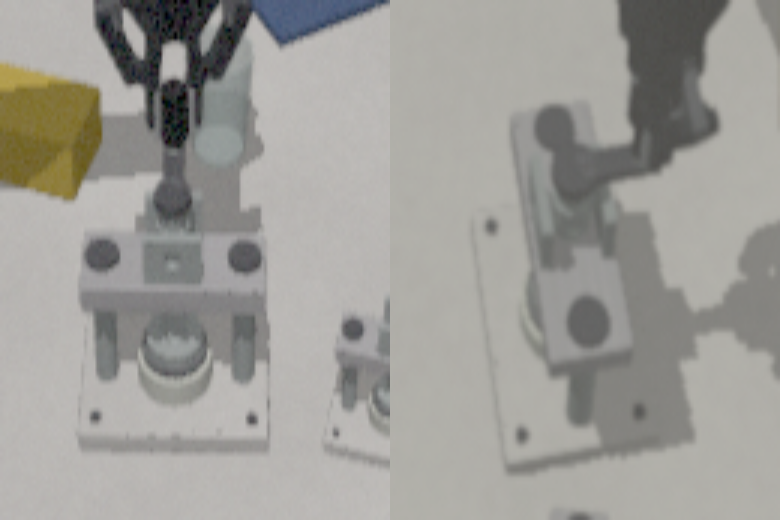

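View pics/w2b.png

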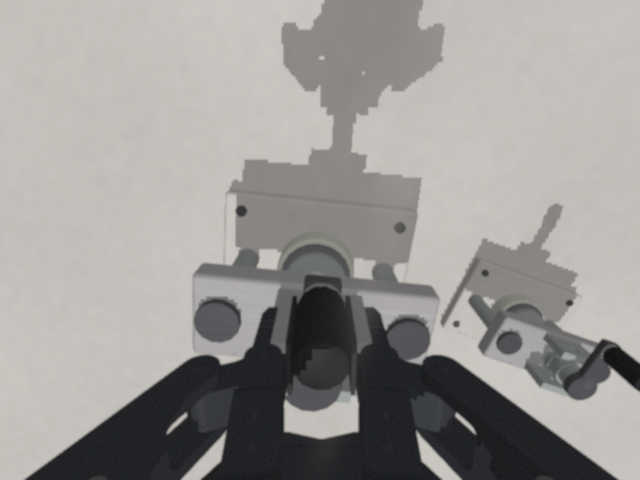

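Both views show the knob straight above the hub along press +y (side picture: knob (172,110), hub (172,195) in the zoomed crop). I'll nudge it by 1 mm, then release and rise.

Request:
send_rows --plan '[[[0, 0.01, 0, 0], [0, 0.01, 0, 0], [0, 0.01, 0, 0]]]'

```text
time_s: 7.15
eef_pos: [0.5878, 0.1496, 0.3603]
eef_rot: [-2.219, -2.221, 0.004]
force: [-0.1, 0.0, 6.2]
grip_width: 0.0207
```

Request:
send_rows --plan '[[[0, 0, 0, 0], [0, 0, 0, 0], [0, 0, 0, 0], [0, 0, 0, 0], [0, 0, -0.25, 0], [0, 0, -0.6, 0], [-0.2, 0, -0.8, 0], [-0.6, 0, -0.8, 0], [-1, 0, -0.8, 0]]]' --hand 1

```text
time_s: 8.28
eef_pos: [0.5887, 0.028, 0.457]
eef_rot: [2.219, 2.222, 0.001]
force: [0.6, -1.0, -0.3]
grip_width: 0.086
```

Request:
send_rows --plan '[[[-0.5, -0.1, 0, 0], [-1, -0.3, 0, 0], [-1, -0.3, 0, 0], [-1, -0.3, 0, 0]]]'

```text
time_s: 8.78
eef_pos: [0.5527, -0.0914, 0.4563]
eef_rot: [-2.223, -2.22, -0.001]
force: [-0.5, 0.3, -0.2]
grip_width: 0.0853
```

```bash
python3 - <<'E'
from h import *
s,im,W=shot("wrist","w3");print(s["time_s"],s["eef_pos"],s["eef_rot"],s["force"],s["grip_width"])
shot("side","d3");shot("scene","s3")
f=lambda i:np.clip((i/255.)**.55*255,0,255).astype('uint8')
a=cv2.imread("pics/d3.png")[170:300,250:380];b=cv2.imread("pics/s3.png")[180:310,290:420]
cv2.imwrite("pics/d3b.png",np.hstack([cv2.resize(f(x),None,fx=3,fy=3.0) for x in (a,b)]));cv2.imwrite("pics/w3b.png",f(im))
E
```

```text
8.775 [ 0.5527 -0.0914  0.4563] [-2.2225 -2.2197 -0.0011] [-0.5141  0.3446 -0.2132] 0.08526917025120735
```

View pics/d3b.png

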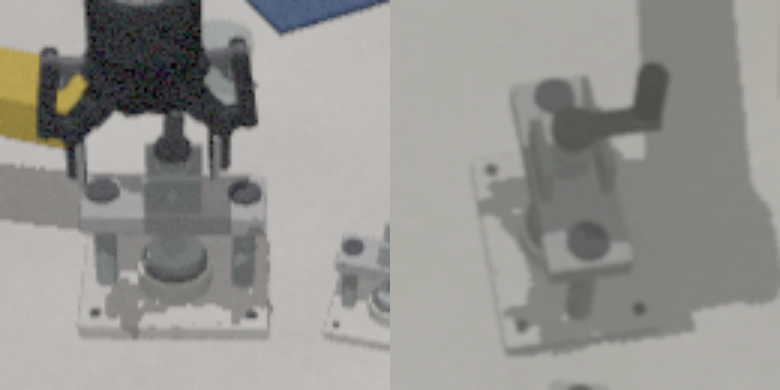

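View pics/w3b.png

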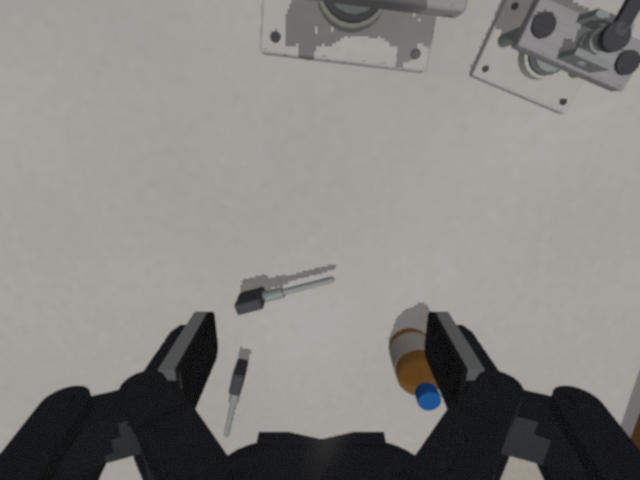

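In the wrist picture the pin block is at (250,300) and the tip at (334,280). The bottle is at (415,370). The crank was left pointing to +y.

```bash
python3 - <<'E'
import cv2,numpy as np
f=lambda i:np.clip((i/255.)**.55*255,0,255).astype('uint8')
a=cv2.imread("pics/w3.png")[245:335,225:345];cv2.imwrite("pics/w3c.png",cv2.resize(f(a),None,fx=6,fy=6,interpolation=cv2.INTER_CUBIC))
b=cv2.imread("pics/s3.png")[190:310,310:430];cv2.imwrite("pics/s3c.png",cv2.resize(f(b),None,fx=5,fy=5,interpolation=cv2.INTER_CUBIC))
E
```

```text
(no output)
```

View pics/w3c.png

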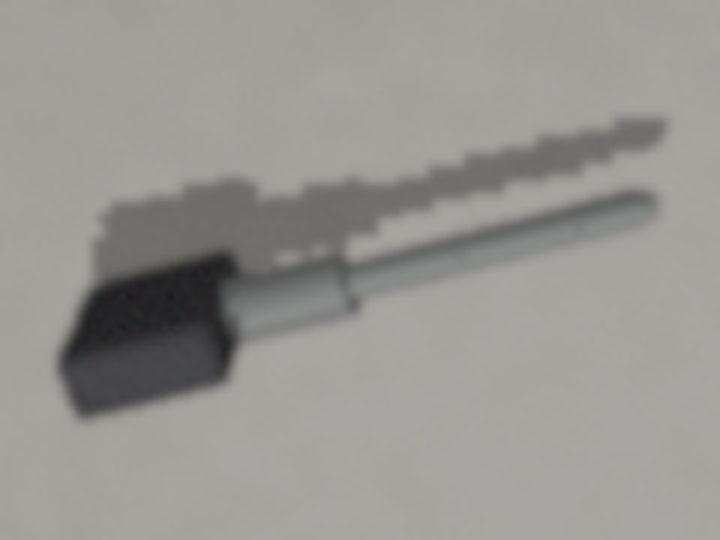

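View pics/s3c.png

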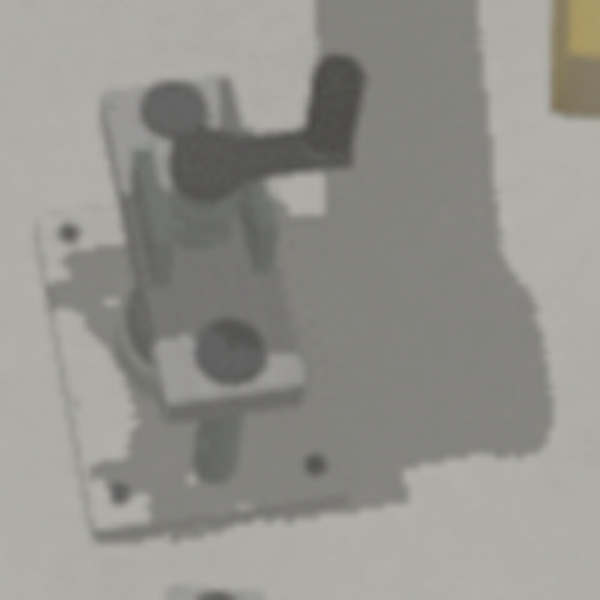

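```bash
python3 - <<'E'
from h import *
s=robot.state();W=cam("wrist",s);S=cam("scene");D=cam("side")
c=lambda x,y:(x/6+225,y/6+245)
top=np.array([onz(W,*c(*p),.036) for p in [(62,365),(230,330),(228,380),(82,417)]]);print(top, top.mean(0))
t=onz(W,*c(657,203),.018);sh=onz(W,*c(350,281),.018);n0=onz(W,*c(228,308),.018)
for a,b in ((sh,t),(n0,t),(n0,sh)):d=b-a;print(np.linalg.norm(d),np.arctan2(d[1],d[0]))
d=(t-sh)/np.linalg.norm(t-sh);print("grip from tip",t-.108*d, "from shoulder",sh-.042*d)
# knob top / hub in scene
print("knob top",onz(S,310+340/5,190+75/5,.223),"hub",onz(S,310+203/5,190+163/5,.179))
# base corners in w3
print(onz(W,262,53,.018),onz(W,424,72,.018))
E
```

```text
[[ 0.4515 -0.2256  0.036 ]
 [ 0.4855 -0.2176  0.036 ]
 [ 0.4845 -0.2289  0.036 ]
 [ 0.4547 -0.2374  0.036 ]] [ 0.469  -0.2274  0.036 ]
0.0655184975225787 0.27655099670579736
0.09173886421398952 0.2669552275058237
0.026230918269353438 0.2429853865505294
grip from tip [ 0.4667 -0.2276  0.018 ] from shoulder [ 0.4672 -0.2275  0.018 ]
knob top [0.5904 0.1502 0.223 ] hub [0.5881 0.0974 0.179 ]
[0.4945 0.0502 0.018 ] [0.6581 0.0332 0.018 ]
```

Request:
send_rows --plan '[[[-0.4, -0.3, 0.2, 0.17], [-0.8, -0.6, 0.5, 0.34], [-1, -0.7, 0.8, 0.51], [-1, -0.7, 1, 0.68], [-1, -0.7, 1, 0.85], [-1, -0.7, 1, 1], [-1, -0.7, 1, 1], [-1, -0.7, 1, 1]]]' --hand 0.55

```text
time_s: 9.93
eef_pos: [0.4695, -0.2102, 0.3363]
eef_rot: [-3.033, -0.82, -0.0]
force: [0.3, -0.0, 0.0]
grip_width: 0.0471
```

```bash
python3 - <<'E'
from h import *
s3=dict(eef_pos=np.array([.5527,-.0914,.4563]),eef_rot=np.array([-2.2225,-2.2197,-.0011]))
W3=cam("wrist",s3);print("decoy",onz(W3,240,368,.036),onz(W3,228,432,.018))
s,im,W=shot("wrist","w4");print(s["time_s"],s["eef_pos"],s["eef_rot"],s["grip_width"])
M=R.from_rotvec(s["eef_rot"]).as_matrix();print(M,np.arctan2(M[1,0],M[0,0]))
dw=np.array([.4675,-.2275,.178])-s["eef_pos"];print("tool shift",M.T@dw/.12,"yaw",-(0.272-np.arctan2(M[1,0],M[0,0]))/np.deg2rad(60))
f=lambda i:np.clip((i/255.)**.55*255,0,255).astype('uint8');cv2.imwrite("pics/w4b.png",f(im))
print([proj(W,p) for p in [(.4675,-.2275,.036),(.4675+.108*np.cos(.272),-.2275+.108*np.sin(.272),.018)]])
E
```

```text
decoy [ 0.4487 -0.3174  0.036 ] [ 0.4184 -0.4428  0.018 ]
9.925 [ 0.4695 -0.2102  0.3363] [-3.0327 -0.8197 -0.0003] 0.04709902411565706
[[ 0.8638  0.5038  0.0002]
 [ 0.5038 -0.8638  0.0001]
 [ 0.0002 -0.     -1.    ]] 0.527988807653417
tool shift [-0.0868  0.116   1.3193] yaw 0.2444513046854504
[array([338.7132, 240.1784]), array([377.0639,  97.3509])]
```

View pics/w4b.png

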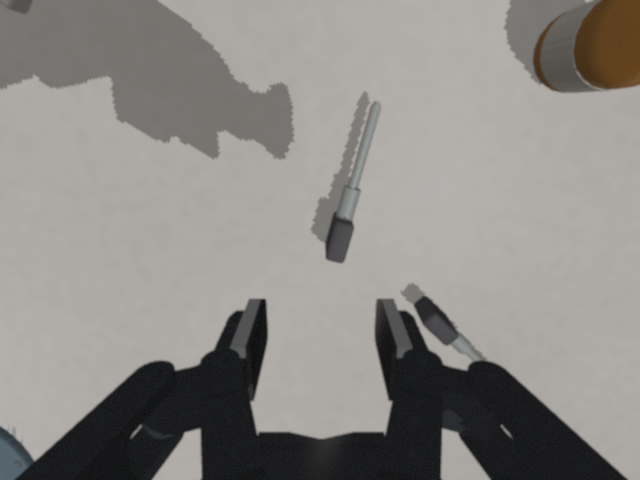

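The block top is at (339,240) and the tip at (376,103), matching prediction within a few pixels. Next I align, descend and grip.

Request:
send_rows --plan '[[[-0.05, 0.06, 0.2, 0.12], [-0.09, 0.12, 0.5, 0.24], [-0.09, 0.12, 0.8, 0.24], [-0.09, 0.12, 1, 0.24], [-0.09, 0.12, 1, 0.24], [-0.09, 0.12, 1, 0.24]]]'

```text
time_s: 10.72
eef_pos: [0.4673, -0.2293, 0.2172]
eef_rot: [3.112, 0.427, 0.002]
force: [-0.5, -0.3, 0.4]
grip_width: 0.0471
```

Request:
send_rows --plan '[[[0, 0, 0.15, 0], [0, 0, 0.32, 0], [0, 0, 0.32, 0]]]'

```text
time_s: 11.1
eef_pos: [0.4658, -0.2286, 0.1765]
eef_rot: [-3.111, -0.427, 0.004]
force: [0.3, 0.1, 0.1]
grip_width: 0.0468
```

```bash
python3 - <<'E'
from h import *
s,im,W=shot("wrist","w5");print(s["time_s"],s["eef_pos"],s["eef_rot"],s["force"])
M=R.from_rotvec(s["eef_rot"]).as_matrix();print(np.arctan2(M[1,0],M[0,0]))
f=lambda i:np.clip((i/255.)**.55*255,0,255).astype('uint8');cv2.imwrite("pics/w5b.png",f(im))
E
```

```text
11.1 [ 0.4658 -0.2286  0.1765] [-3.1108 -0.4266  0.0044] [0.3253 0.0845 0.083 ]
0.27257962119530793
```

View pics/w5b.png

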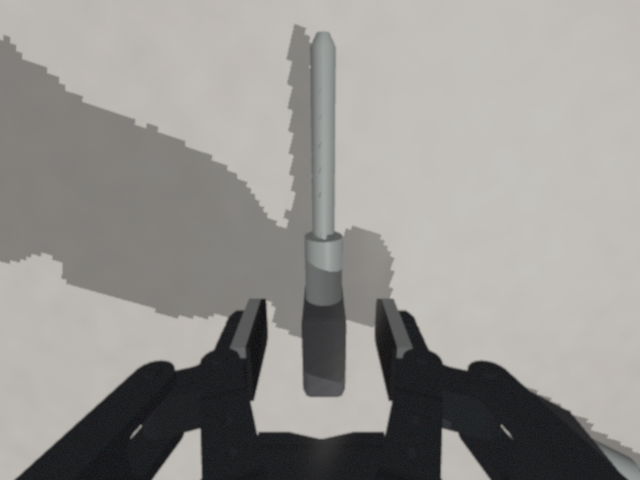

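The pin is centred (column 323) and vertical in the wrist view. Next I close and lift.

Request:
send_rows --plan '[[[0, 0, 0, 0], [0, 0, 0, 0], [0, 0, 0, 0], [0, 0, 0, 0], [0, 0, -0.1, 0], [0, 0, -0.4, 0], [0, 0, -0.7, 0], [0, 0, -1, 0], [0, 0, -1, 0]]]' --hand 0 --force 80

```text
time_s: 12.28
eef_pos: [0.4677, -0.2297, 0.301]
eef_rot: [3.11, 0.426, 0.01]
force: [0.2, 0.3, -1.5]
grip_width: 0.0151
```

```bash
python3 - <<'E'
from h import *
s,im,W=shot("wrist","w6");print(s["time_s"],s["eef_pos"],s["eef_rot"],s["force"],s["grip_width"])
f=lambda i:np.clip((i/255.)**.55*255,0,255).astype('uint8');cv2.imwrite("pics/w6b.png",f(im))
shot("side","d6");shot("scene","s6")
a=cv2.imread("pics/d6.png")[200:420,180:360];cv2.imwrite("pics/d6b.png",cv2.resize(f(a),None,fx=3,fy=2.7))
E
```

```text
12.275 [ 0.4677 -0.2297  0.301 ] [3.1098 0.4258 0.0097] [ 0.1933  0.3276 -1.4637] 0.015134567754957702
```

View pics/w6b.png

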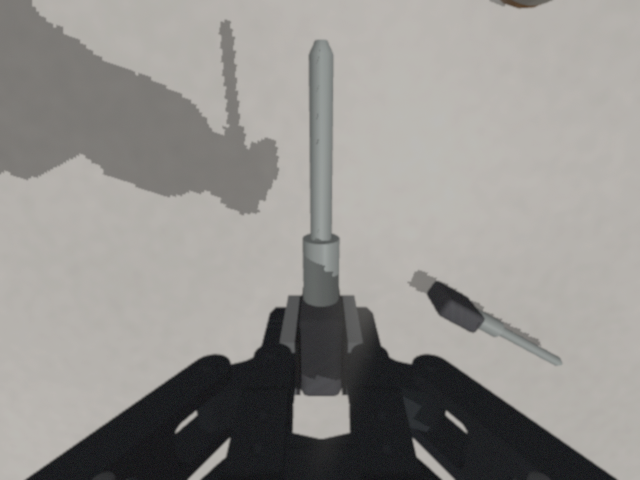

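View pics/d6b.png

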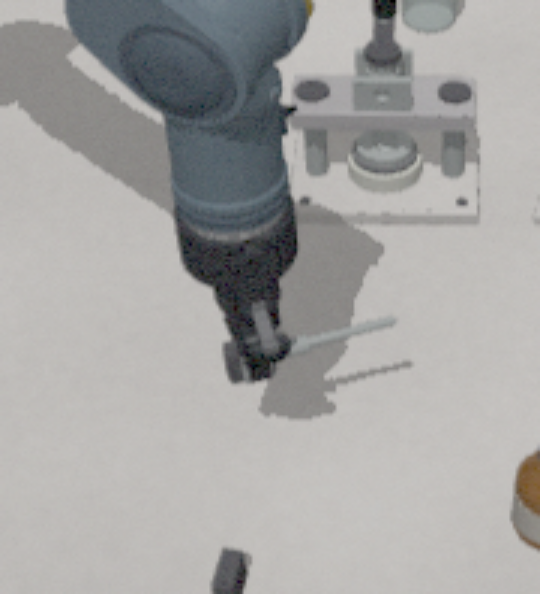

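```bash
python3 - <<'E'
from h import *
for n in ("w5","w6"):
    g=cv2.imread(f"pics/{n}.png").astype(int);
    m=(g.min(2)>0)
    col=g[:,316:326].mean((1,2));dd=np.abs(np.diff(col));print(n,[(i,round(dd[i],1)) for i in np.argsort(-dd)[:10]])
m=robot.camera_model("wrist");K,T=m["K"],m["mount"]
for n,rt,rs in (("w5",32,236.5),("w6",40,238.5)):
    for nm,r in (("tip",rt),("sh",rs)):
        o,d=ray(K,T,320.8,r)
        for z in (.1525,.1585,.1645): p=o+d*(z-o[2])/d[2];print(n,nm,z,p)
S=cam("scene");D=cam("side")
E
python3 - <<'E'
import cv2,numpy as np
f=lambda i:np.clip((i/255.)**.55*255,0,255).astype('uint8')
a=cv2.imread("pics/s6.png")[180:310,150:300];cv2.imwrite("pics/s6c.png",cv2.resize(f(a),None,fx=5,fy=4.5))
a=cv2.imread("pics/d6.png")[300:350,250:320];cv2.imwrite("pics/d6c.png",cv2.resize(f(a),None,fx=8,fy=8))
E
```

```text
w5 [(np.int64(438), np.float64(47.9)), (np.int64(396), np.float64(47.3)), (np.int64(437), np.float64(40.2)), (np.int64(397), np.float64(29.0)), (np.int64(395), np.float64(26.5)), (np.int64(31), np.float64(24.5)), (np.int64(241), np.float64(24.2)), (np.int64(439), np.float64(21.4)), (np.int64(30), np.float64(21.1)), (np.int64(238), np.float64(16.9))]
w6 [(np.int64(395), np.float64(47.0)), (np.int64(438), np.float64(44.3)), (np.int64(437), np.float64(37.1)), (np.int64(396), np.float64(30.5)), (np.int64(243), np.float64(25.9)), (np.int64(39), np.float64(24.3)), (np.int64(439), np.float64(21.6)), (np.int64(394), np.float64(20.4)), (np.int64(38), np.float64(20.1)), (np.int64(244), np.float64(18.7))]
w5 tip 0.1525 [ 0.1071 -0.      0.1525]
w5 tip 0.1585 [ 0.1082 -0.      0.1585]
w5 tip 0.1645 [ 0.1092 -0.      0.1645]
w5 sh 0.1525 [ 0.0435 -0.0001  0.1525]
w5 sh 0.1585 [ 0.0414 -0.0001  0.1585]
w5 sh 0.1645 [ 0.0393 -0.0001  0.1645]
w6 tip 0.1525 [ 0.105  -0.      0.1525]
w6 tip 0.1585 [ 0.106  -0.      0.1585]
w6 tip 0.1645 [ 0.1069 -0.      0.1645]
w6 sh 0.1525 [ 0.0427 -0.0001  0.1525]
w6 sh 0.1585 [ 0.0406 -0.0001  0.1585]
w6 sh 0.1645 [ 0.0385 -0.0001  0.1645]
```

View pics/s6c.png

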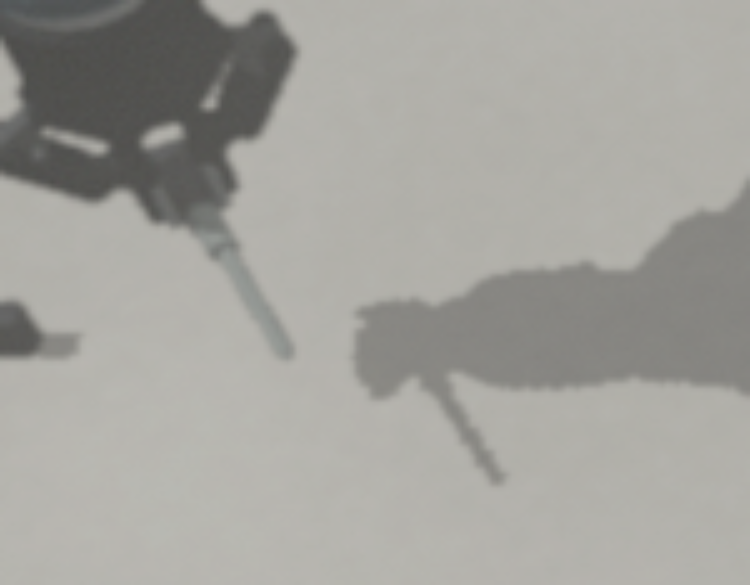

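View pics/d6c.png

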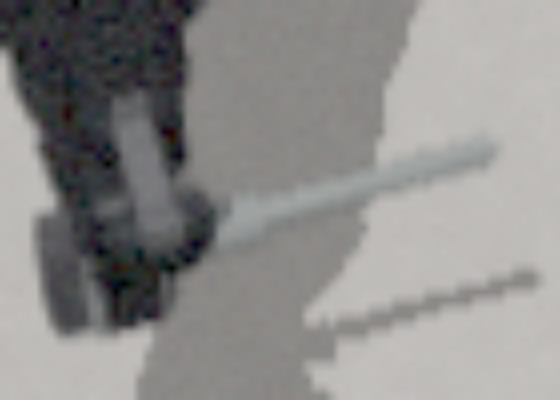

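```bash
cat >> h.py <<'E'
def tri(*obs):
    A=np.zeros((3,3));c=np.zeros(3)
    for KT,p in obs:
        o,d=ray(*KT,*p);P=np.eye(3)-np.outer(d,d);A+=P;c+=P@o
    x=np.linalg.solve(A,c);print("tri",x,[proj(KT,x)-p for KT,p in obs]);return x
E
python3 - <<'E'
from h import *
S=cam("scene");D=cam("side");s=robot.state();W=cam("wrist",s)
M=R.from_rotvec(s["eef_rot"]).as_matrix()
c=lambda x,y:np.array([x/5+150,y/4.5+180]);e=lambda x,y:np.array([x/8+250,y/8+300])
# shank end and shoulder
t=tri((S,c(288,355)),(D,e(493,149)));print(M.T@(t-s["eef_pos"]))
h=tri((S,c(221,248)),(D,e(263,218)));print(M.T@(h-s["eef_pos"]))
t=tri((S,c(288,355)),(D,e(493,149)),(W,np.array([320,39.5])));print(M.T@(t-s["eef_pos"]))
# shadow check: same cams on the bench known tip 0.018 earlier (bias of the calibration)
pb=[np.array(p)/2.6+[90,190] for p in [(338,245)]];ps=[np.array(p)/2+[230,180] for p in [(165,348)]]
print(tri((S,pb[0]),(D,ps[0])))
E
```

```text
tri [ 0.5681 -0.1991  0.1346] [array([-0.1142,  0.3302]), array([-0.263, -0.201])]
[ 0.1068 -0.0005  0.1619]
tri [ 0.5054 -0.218   0.1364] [array([-0.2103,  0.632 ]), array([-0.5157, -0.4169])]
[0.0414 0.0008 0.1603]
tri [ 0.568  -0.1992  0.1346] [array([-0.174,  0.324]), array([-0.2744, -0.1666]), array([-0.4495, -0.3578])]
[ 0.1068 -0.0004  0.1619]
tri [ 0.5674 -0.1978  0.0108] [array([-0.4436,  1.2211]), array([-1.0221, -0.7538])]
[ 0.5674 -0.1978  0.0108]
```

```bash
python3 - <<'E'
from h import *
s=robot.state();M=R.from_rotvec(s["eef_rot"]).as_matrix()
c=lambda x,y:np.array([x/5+150,y/4.5+180]);e=lambda x,y:np.array([x/8+250,y/8+300])
obs={"scene":(c(228,258),c(284,347)),"side":(e(278,211),e(482,151))}
for n,(a,b) in obs.items():
    KT=cam(n);d=b-a;print(n,"obs",np.degrees(np.arctan2(d[1],d[0])))
    for pitch in (-.05,0,.05,.1,.15):
        g=np.array([0,0,.1585]);u=np.array([np.cos(pitch),0,np.sin(pitch)])
        p=[proj(KT,s["eef_pos"]+M@(g+u*k)) for k in (.045,.104)];d=p[1]-p[0];print(pitch,np.degrees(np.arctan2(d[1],d[0])),p[1]-b)
E
```

```text
scene obs 60.477463566113144
-0.05 61.243105002147175 [-1.0372 -0.9268]
0 61.411625908660234 [-0.4614  0.3763]
0.05 61.56793802887473 [0.0571 1.5718]
0.1 61.71402392024165 [0.5177 2.6579]
0.15 61.85151873520181 [0.9198 3.6331]
side obs -16.389540334034784
-0.05 -17.926011676993763 [-0.1284 -2.5466]
0 -16.130150603124278 [-0.0539 -0.9589]
0.05 -14.31434302572969 [-0.0939  0.6516]
0.1 -12.472720152725543 [-0.2471  2.2809]
0.15 -10.599196839589533 [-0.5122  3.9253]
```

Pitch comes out near 0 (0 to 0.03 rad nose-down). Next I carry the pin to the pre-insertion pose.

Request:
send_rows --plan '[[[0.1, -0.1, 0, -0.17], [0.2, -0.2, 0, -0.34], [0.3, -0.35, 0, -0.51], [0.4, -0.5, 0, -0.68], [0.5, -0.6, 0, -0.85], [0.6, -0.7, 0, -1], [0.6, -0.7, 0, -1], [0.6, -0.7, 0, -1]]]'

```text
time_s: 13.42
eef_pos: [0.5125, -0.1295, 0.2966]
eef_rot: [-2.484, -1.921, 0.004]
force: [0.9, 0.2, -0.8]
grip_width: 0.0146
```

```bash
cat >> h.py <<'E'
C2=np.array([.5833,.0998]);PS=-.107
def rel(along,z,side=0.):
    s=robot.state();M=R.from_rotvec(s["eef_rot"]).as_matrix();yaw=np.arctan2(M[1,0],M[0,0])
    u=np.array([-np.sin(PS),np.cos(PS)]);v=np.array([np.cos(PS),np.sin(PS)])
    t=np.array([*(C2+u*along+v*side),z]);d=M.T@(t-s["eef_pos"])/.12
    print("t",s["time_s"],"pos",s["eef_pos"],"yaw",yaw,"F",s["force"],"shift",d,"turn",-(np.pi/2+PS-yaw)/np.deg2rad(60))
    q=s["eef_pos"][:2]-C2;print("along/side",q@u,q@v)
E
python3 -c "
from h import *
rel(-.152,.299)"
```

```text
t 13.425 pos [ 0.5125 -0.1295  0.2966] yaw 1.3165778578224416 F [ 0.8843  0.1963 -0.8286] shift [ 0.7446  0.2765 -0.0215] turn -0.14058328230832218
along/side -0.2355225962014781 -0.04593472393776887
```

Request:
send_rows --plan '[[[0.2, 0.15, -0.02, -0.14], [0.4, 0.28, -0.02, -0.14], [0.6, 0.28, -0.02, -0.14], [0.74, 0.28, -0.02, -0.14], [0.74, 0.28, -0.02, -0.14], [0.74, 0.28, -0.02, -0.14]]]'

```text
time_s: 14.18
eef_pos: [0.5675, -0.0526, 0.3001]
eef_rot: [2.336, 2.1, -0.002]
force: [-0.2, 0.1, -1.9]
grip_width: 0.015
```

```bash
python3 - <<'E'
from h import *
rel(-.152,.299)
f=lambda i:np.clip((i/255.)**.55*255,0,255).astype('uint8')
s,im,W=shot("wrist","w7");cv2.imwrite("pics/w7b.png",f(im))
_,d,_=shot("side","d7");_,sc,_=shot("scene","s7")
cv2.imwrite("pics/d7b.png",cv2.resize(f(d[180:300,240:380]),None,fx=5,fy=5,interpolation=cv2.INTER_CUBIC))
cv2.imwrite("pics/s7b.png",cv2.resize(f(sc[190:310,240:390]),None,fx=5,fy=5,interpolation=cv2.INTER_CUBIC))
E
```

```text
t 14.175 pos [ 0.5675 -0.0526  0.3001] yaw 1.4642289792089875 F [-0.161   0.1182 -1.885 ] shift [ 0.0102 -0.0047  0.0088] turn 0.00041315262205930876
along/side -0.15321798723541605 0.0005667238393638115
```

View pics/w7b.png

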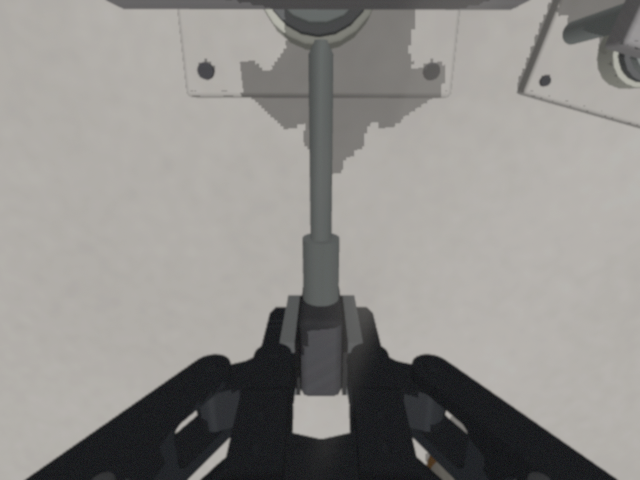

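View pics/d7b.png

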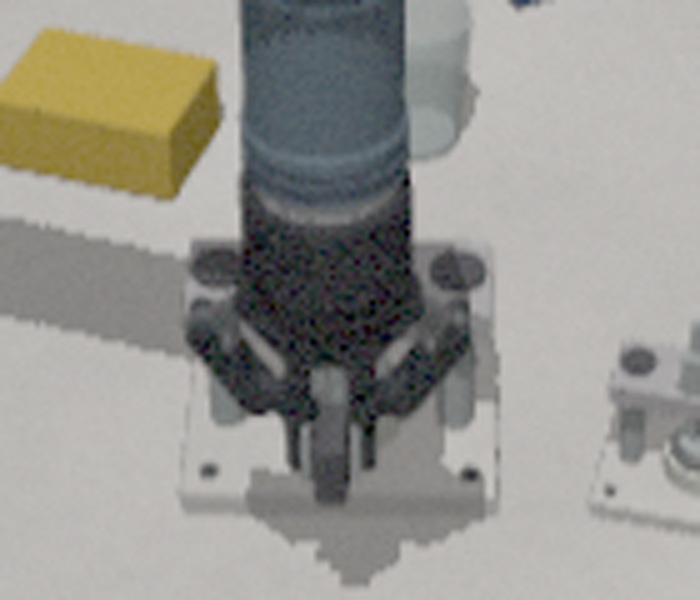

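View pics/s7b.png

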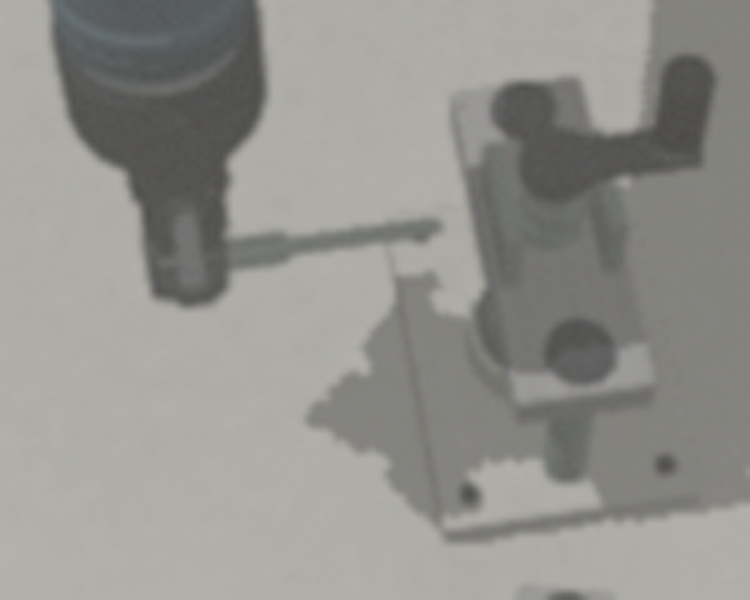

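Wrist view: the pin shank is at column 320.5 and the base's near edge is centred at about 320 and horizontal, so it is aligned sideways and in yaw. The scene view shows the pin level, tip about 45 mm before the axis, crank still on the far side. Next I insert slowly.

Request:
send_rows --plan '[[[0.05, 0, -0.01, 0], [0.1, 0, -0.01, 0], [0.14, 0, -0.01, 0], [0.18, 0, -0.01, 0], [0.22, 0, -0.01, 0], [0.25, 0, -0.01, 0], [0.25, 0, -0.01, 0]]]'

```text
time_s: 15.2
eef_pos: [0.5712, -0.0207, 0.3014]
eef_rot: [-2.333, -2.103, -0.0]
force: [-0.2, 0.2, -2.2]
grip_width: 0.0152
```

```bash
python3 - <<'E'
from h import *
rel(-.0666,.301)
f=lambda i:np.clip((i/255.)**.55*255,0,255).astype('uint8')
s,im,W=shot("wrist","w8");cv2.imwrite("pics/w8b.png",f(im))
_,sc,_=shot("scene","s8")
cv2.imwrite("pics/s8b.png",cv2.resize(f(sc[190:310,240:390]),None,fx=5,fy=5,interpolation=cv2.INTER_CUBIC))
E
```

```text
t 15.2 pos [ 0.5712 -0.0207  0.3014] yaw 1.466960660155269 F [-0.2438  0.1761 -2.2105] shift [ 0.4545 -0.0053  0.0035] turn 0.0030217157753630957
along/side -0.1211427307575552 0.0008044017575165444
```

View pics/w8b.png

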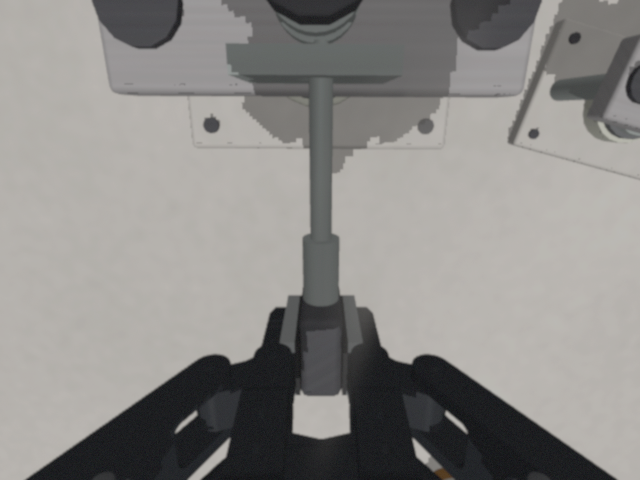

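View pics/s8b.png

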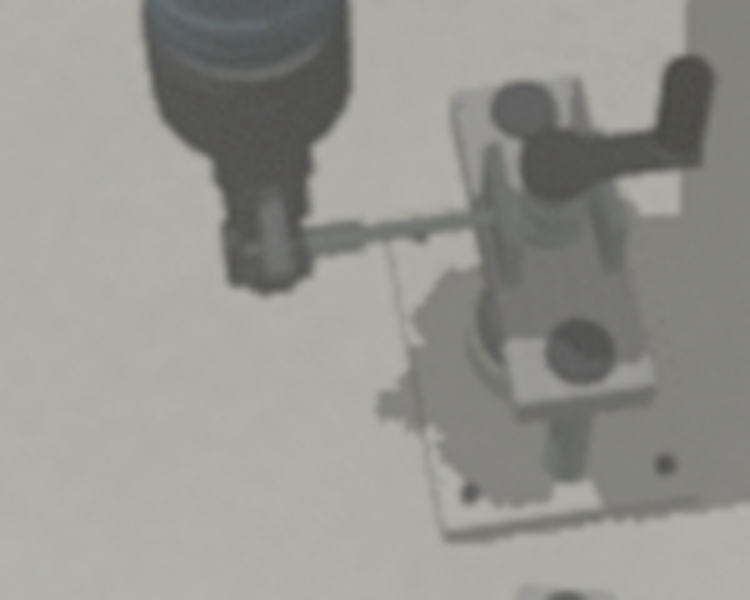

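The tip is inside the near cheek, with no contact force. The screw head is at column ~317 against the shank at 320, so I trim about 1 mm to -x and push on.

Request:
send_rows --plan '[[[0.03, -0.005, 0, 0], [0.06, -0.01, 0, 0], [0.09, -0.01, 0, 0], [0.12, -0.01, 0, 0], [0.15, -0.01, 0, 0], [0.18, -0.01, 0, 0], [0.21, -0.01, 0, 0], [0.24, -0.01, 0, 0]]]'

```text
time_s: 16.3
eef_pos: [0.573, 0.0077, 0.3015]
eef_rot: [2.335, 2.102, 0.0]
force: [0.8, -0.1, -1.9]
grip_width: 0.0151
```

```bash
python3 -c "
from h import *
rel(-.0666,.301)"
```

```text
t 16.3 pos [0.573  0.0077 0.3015] yaw 1.4660673089243361 F [ 0.7847 -0.137  -1.909 ] shift [0.2172 0.0036 0.0038] turn 0.002168628189441975
along/side -0.09266327229457184 -0.0003686782636684913
```

Request:
send_rows --plan '[[[0.03, 0, 0, 0], [0.06, 0, 0, 0], [0.09, 0, 0, 0], [0.12, 0, 0, 0], [0.15, 0, 0, 0], [0.175, 0, 0, 0], [0.19, 0, 0, 0], [0.2, 0, 0, 0]]]'

```text
time_s: 17.3
eef_pos: [0.5755, 0.0314, 0.3015]
eef_rot: [2.335, 2.102, -0.0]
force: [0.3, -0.0, -1.1]
grip_width: 0.0146
```

```bash
python3 - <<'E'
from h import *
rel(-.0666,.301)
f=lambda i:np.clip((i/255.)**.55*255,0,255).astype('uint8')
s,im,W=shot("wrist","w9");cv2.imwrite("pics/w9b.png",f(im))
_,sc,_=shot("scene","s9")
cv2.imwrite("pics/s9b.png",cv2.resize(f(sc[190:310,240:390]),None,fx=5,fy=5,interpolation=cv2.INTER_CUBIC))
E
```

```text
t 17.3 pos [0.5755 0.0314 0.3015] yaw 1.4661778769494043 F [ 0.2828 -0.0027 -1.1115] shift [0.0183 0.0037 0.0039] turn 0.0022742128758670003
along/side -0.06879978053302876 -0.0004445101513261599
```

View pics/w9b.png

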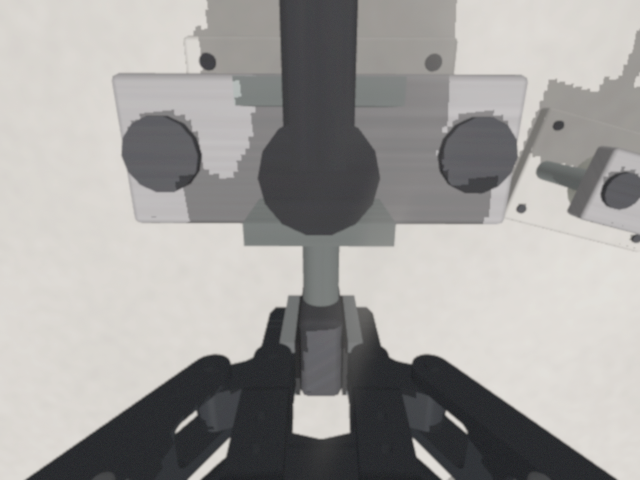

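View pics/s9b.png

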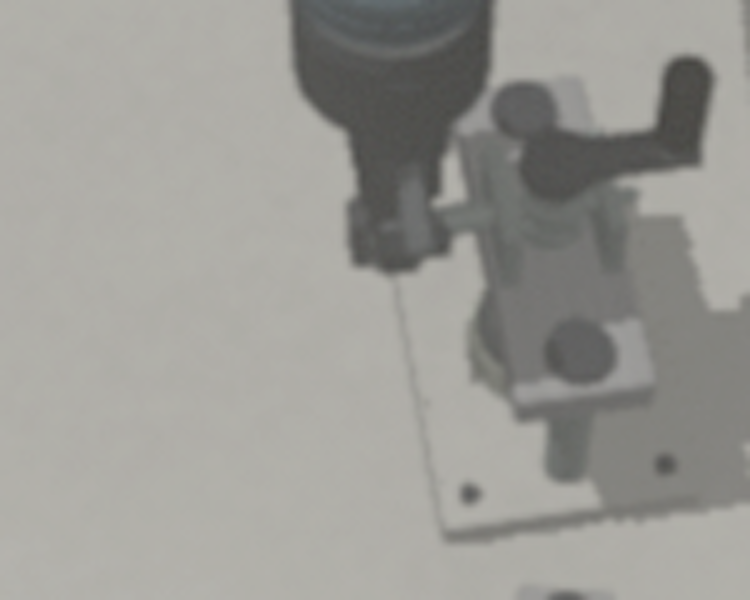

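The crank arm (columns 283–355) lies in line with the pin, and the shoulder is almost on the cheek. Next I push gently until contact.

Request:
send_rows --plan '[[[0.01, 0, 0, 0], [0.02, 0, 0, 0], [0.03, 0, 0, 0], [0.03, 0, 0, 0]]]'

```text
time_s: 17.9
eef_pos: [0.5758, 0.034, 0.3015]
eef_rot: [2.335, 2.101, -0.002]
force: [-1.2, -2.1, 0.6]
grip_width: 0.015
```

```bash
python3 -c "
from h import *
rel(-.0666,.301)"
```

```text
t 17.9 pos [0.5758 0.034  0.3015] yaw 1.4653504234059855 F [-1.166  -2.0894  0.5667] shift [-0.0032  0.0035  0.0041] turn 0.0014840529461830271
along/side -0.06621431685003387 -0.00041862273729947235
```

Request:
send_rows --plan '[[[0.01, 0, 0, 0], [0.02, 0, 0, 0], [0.02, 0, 0, 0]]]'

```text
time_s: 18.27
eef_pos: [0.5759, 0.0345, 0.3015]
eef_rot: [2.336, 2.098, -0.005]
force: [-1.9, -6.1, 1.8]
grip_width: 0.0149
```

```bash
python3 -c "
from h import *
rel(-.0666,.301)"
```

```text
t 18.275 pos [0.5759 0.0345 0.3015] yaw 1.4638444458032671 F [-1.8851 -6.1389  1.84  ] shift [-0.0073  0.003   0.0046] turn 4.595026823311001e-05
along/side -0.06571633775010846 -0.00035503823925721496
```

The shoulder has seated: position stalls and the force rises to 6 N. Now I release and retreat.

Request:
send_rows --plan '[[[-0.005, 0, 0, 0], [-0.005, 0, 0, 0], [-0.005, 0, 0, 0], [-0.005, 0, 0, 0]]]' --hand 0.6

```text
time_s: 18.77
eef_pos: [0.5762, 0.0374, 0.3016]
eef_rot: [-2.334, -2.103, -0.001]
force: [-1.3, -0.3, 0.8]
grip_width: 0.0513
```

Request:
send_rows --plan '[[[0, 0, -0.1, 0], [0, 0, -0.3, 0], [0, 0, -0.6, 0], [0, 0, -1, 0], [-0.4, 0, -1, 0], [-0.8, 0, -1, 0], [-0.8, 0, -1, 0]]]'

```text
time_s: 19.65
eef_pos: [0.5652, -0.065, 0.4228]
eef_rot: [2.343, 2.088, -0.002]
force: [-0.6, -0.1, -0.0]
grip_width: 0.0511
```

```bash
python3 - <<'E'
from h import *
rel(-.0666,.301)
f=lambda i:np.clip((i/255.)**.55*255,0,255).astype('uint8')
s,im,W=shot("wrist","w10");cv2.imwrite("pics/w10b.png",f(im))
_,d,_=shot("side","d10");_,sc,_=shot("scene","s10")
cv2.imwrite("pics/d10b.png",f(d))
cv2.imwrite("pics/s10b.png",cv2.resize(f(sc[190:310,270:420]),None,fx=5,fy=5,interpolation=cv2.INTER_CUBIC))
E
```

```text
t 19.65 pos [ 0.5652 -0.065   0.4228] yaw 1.4561320024865012 F [-0.6049 -0.1482 -0.04  ] shift [ 0.8294 -0.0049  1.0124] turn -0.007318890594842967
along/side -0.16577605473827808 -0.0003650095454399835
```

View pics/w10b.png

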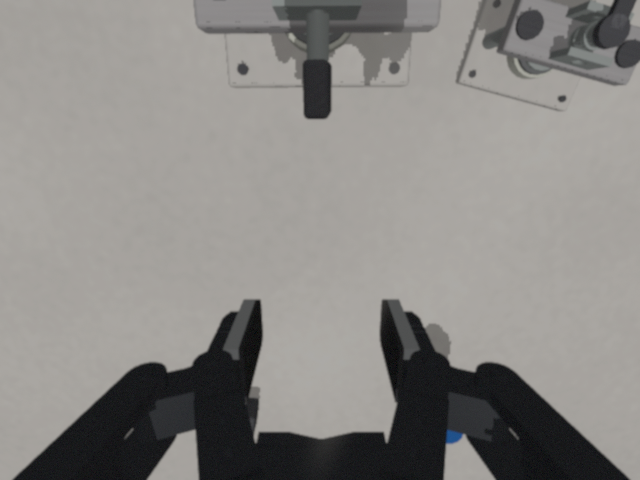

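View pics/s10b.png

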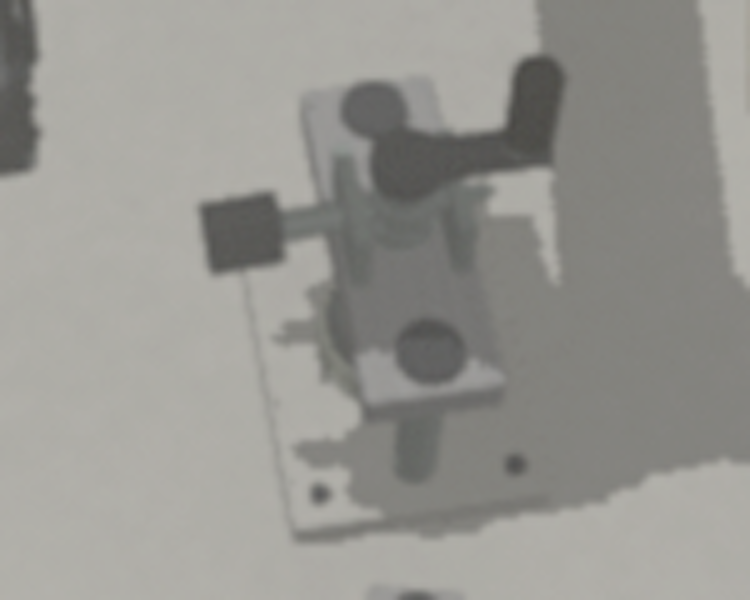

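View pics/d10b.png

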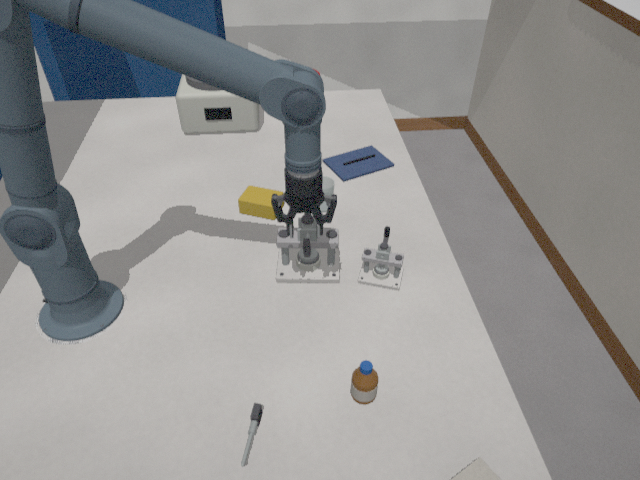

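```bash
python3 - <<'E'
from h import *
S=cam("scene");u=np.array([-np.sin(PS),np.cos(PS)])
print("obs tip",(270+493/5,190+190/5),"block rear top corner etc")
for a in (.030,.035,.04,.042):
  for dz in (0,.003): print(a,dz,proj(S,[*(C2+u*a),.14+dz]))
print("block centre top exp",proj(S,[*(C2-u*.068),.158]),proj(S,[*(C2-u*.068),.155]),"obs block mid top edge",270+237/5,190+202/5)
v=np.array([u[1],-u[0]])
for a in (-.085,-.051):print("top corner far side",proj(S,[*(C2+u*a-v*.008),.158]))
print("obs",(270+200/5,190+205/5),(270+274/5,190+193/5))
W=cam("wrist",robot.state());print("wrist exp block end top",proj(W,[*(C2-u*.085),.158]),"obs (317,~98 top/117)")
E
```

```text
obs tip (368.6, 228.0) block rear top corner etc
0.03 0 [363.893  228.8612]
0.03 0.003 [364.0103 228.0848]
0.035 0 [366.21   228.5372]
0.035 0.003 [366.3333 227.7603]
0.04 0 [368.5247 228.2135]
0.04 0.003 [368.6543 227.4361]
0.042 0 [369.45   228.0841]
0.042 0.003 [369.582  227.3065]
block centre top exp [318.0085 230.6127] [318.014 231.4  ] obs block mid top edge 317.4 230.4
top corner far side [309.2478 228.5229]
top corner far side [325.4969 226.2764]
obs (310.0, 231.0) (324.8, 228.6)
wrist exp block end top [320.4248 130.2673] obs (317,~98 top/117)
```

```bash
python3 - <<'E'
from h import *
u=np.array([-np.sin(PS),np.cos(PS)])
v=np.array([u[1],-u[0]])
s,im,W=shot("wrist","w11");print(s["eef_pos"],s["eef_rot"])
f=lambda i:np.clip((i/255.)**.55*255,0,255).astype('uint8')
cv2.imwrite("pics/w11b.png",cv2.resize(f(im[0:150,180:460]),None,fx=2.8,fy=2.8))
print("base near corners",[proj(W,[*(C2-u*.06+v*q),.018]) for q in (-.085,.085)])
print("bridge near corners",[proj(W,[*(C2-u*.03+v*q),.12]) for q in (-.08,.08)])
for z in (.158,.155,.150):print("block end",proj(W,[*(C2-u*.085),z]),proj(W,[*(C2-u*.051),z]))
print("block end bottom",proj(W,[*(C2-u*.085),.122]))
E
```

```text
[ 0.5661 -0.0579  0.4221] [-2.3338 -2.1029 -0.0022]
base near corners [array([230.945 ,  95.1426]), array([410.2088,  95.4785])]
bridge near corners [array([199.2735,  40.3071]), array([441.8551,  40.7865])]
block end [320.4245 130.2661] [320.5061  69.3261]
block end [320.4288 130.0191] [320.5096  69.8647]
block end [320.4357 129.6209] [320.5151  70.7315]
block end bottom [320.4698 127.6595]
```

View pics/w11b.png

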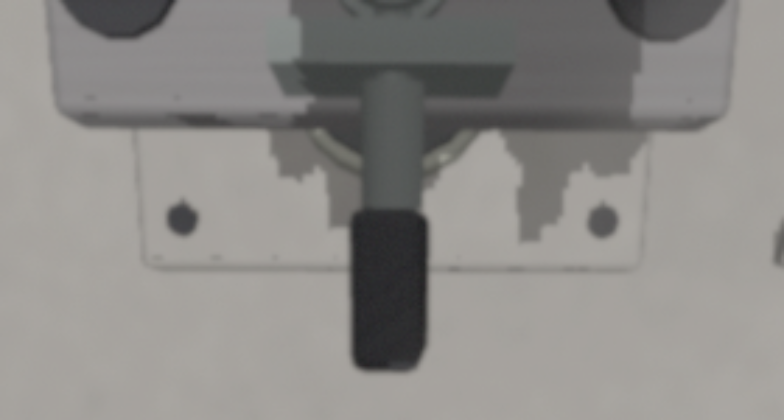

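```bash
python3 -c "
from rig import robot
print(robot.state()['time_s']);print(robot.sign_off())"
```

```text
19.85
the job is handed in; nothing more can be done
None
```

I wound the crank down about 10.9 rad clockwise to its lined-up position. Then I pushed the left-hand pin through near cheek, screw and far cheek from the -y side. I let go, retreated, and handed in at 19.9 s.

**Checks that agreed**
- **Crank:** before release I estimated it within about 0.04 rad of lined up. The wrist view during insertion showed the arm directly in line with the pin, and the pin passed the screw without noticeable force.
- **Seating:** at the end of the push the motion stalled and the force rose to about 6 N, as expected with the shoulder on the near cheek.
- **Pin tip:** after release the scene camera put the tip about 40 mm beyond the screw axis, matching the fully home position to within about 1 mm.
- **Bystanders and robot:** the bottle and box, and the beaker as far as it shows behind the gripper, look unmoved in the side view. The gripper is well clear of everything.

**Checks that disagreed**
- **First wrist check:** the first wrist picture after retreat put the block end about 13 px from where I expected, because the arm was still settling. In a repeat picture the end was within about 2 px.
- **Block front edge:** it still reads about 6 px (roughly 3 mm) off. I take this as the pin drooping slightly in the hole clearance, but I did not measure the tilt after release.
- **Pin pitch in the grip:** different views gave slightly different values, 0 to 0.04 rad. This did not affect the insertion.

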